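# Hold a heat-sink angle home in the corner of an assembly jig

### The arm

A 6-joint arm with a two-finger parallel gripper is mounted at the origin on the work surface. World frame = base frame: x ahead of the robot, y to its left, z up, the work surface at z = 0. Lengths are in m, angles in rad, forces in N, time in s.
With the tool pointing down it reaches from about 0.375 to 0.925 m from the base axis. Payload 5.7 kg.
Tool frame: the origin (TCP) lies at the centre of the arm's flange, where the gripper is bolted on; the fingertips stand 173 mm ahead of it and the grasp point (between the pads) lies 155 mm ahead of it; z points along the fingers, y is the line along which they close (so a half turn about z gives the same grasp; the last joint's range is limited). The gripper opens to 85 mm and grips with 20 to 120 N. Pads are 22 mm wide; open, the fingers measure 114 mm over their backs; the gripper's body (76 mm by 85 mm) begins 54 mm behind the grasp point. The pads swing forward as they close: fully open they stand 13 mm farther back than shut.
Start: joints at [1.019, 0.359, 1.51, -0, 1.272, -0.115], TCP at [0.254, 0.544, 0.405] pointing down, gripper open.
Joint ranges: [-2.97, 2.97], [-1.01, 2.36], [0.21, 2.38], [-0.96, 4.11], [0.2, 2.71], [-2.98, 2.98]. Speed limits (rad/s): [2.39, 2.39, 3.14, 3.14, 3.14, 3.14].

### API

Orientations are given as [roll, pitch, yaw] about the fixed x, y, z axes, in that order (R = Rz(yaw) Ry(pitch) Rx(roll)).
In Python, from plant import r gives the robot as it stands.
- The arm moves only by the tool jog_arm, never from a script. Its argument "rows" is a list of rows, each an object with "twist": the turn, a rotation vector about the tool's x, y, z in degrees, a list of three; "slide": the shift along the tool's x, y, z in m, a list of three; "hand": the opening, from 0 (shut) to 1 (fully open). In form: [{"twist": [ax, ay, az], "slide": [dx, dy, dz], "hand": hand}, ...]. A call has 1 to 5 rows; each row shifts and turns the commanded pose from where the row before left it, along the tool's axes as they then stand; what a row does not reach is not made up. A row lasts 1/10 s, in which the tool goes at most 50 mm and 8.59 degrees, less where a joint would pass 70% of its speed; a pose out of reach is approached as far as the arm can. A call with a gripper value outside its range is refused whole. The fingers move at their own pace and stop on an object; the grip force is fixed at half the most. Time passes only in rows, so rows that do not move let the fingers close. It gives the time, the measured TCP pose, the force, the opening and the grip force at its end, in the units of the state.
- r.sense(): the state, without advancing time (a new reading comes with each control period).
- r.read_camera(name): name is "scene" or "top" or "wrist"; returns the picture (400x640x3 uint8, red, green, blue); there is no depth.
- r.camera_model(name): a dict with "mtx" (3x3 intrinsics, pixels), "rvec" (rotation vector, rad) and "tvec" (3), from world to camera coordinates, as OpenCV has them. Camera axes: x right, y down, z forward; pixel columns grow to the right and rows downward; lengths in m; the calibration is good to about 2 mm. The wrist camera is an equidistant fisheye: a pixel r from the principal point sees the ray r / f radians off the axis. A picture is of the moment at which its call begins: read the wrist's pose just before it. camera_model takes no time and is no camera call; for the wrist camera it gives the pose at the moment of the call.
- r.hand_in(): hands the job in; it is judged then, once.
Trained networks look in the newest picture that a camera, given by its name, has taken for a name from the list of things; names that differ only in an ending like _2 or _b are one class to them, and where a whole thing is asked for, a point or a joint stands for the part that bears it (a point fixed in the world has none). Each returns a list of dicts, best first, with "confidence" (0 to 1); they miss things now and then, are a little off and sometimes report something else, mostly with a low value. They report only what shows in the picture. A call takes as long as a camera call. They do not tell look-alikes from the thing itself.
- r.search_frame(camera, query): "xyz" ([x, y, z] in m, in the coordinates of the camera as it stood for that picture, good to about 4 mm: the middle of the surface that is visible of it).
- r.outline_of(camera, query): "pixels" (400x640 bool, what is visible of it).
The state is a dict: "time_s": time; "joint_pos": joint angles; "joint_vel": joint speeds; "joint_efforts": joint torques, N m; "position": TCP position; "ee_rot": TCP orientation; "force": force on the tool from outside, world axes, zero at the start; "ft_torque": the same for the moment, N m; "gripper_width": opening from 0.0 (shut) to 1.0 (fully open); "gripper_force": force on a finger pad.
Only numpy, scipy, OpenCV 4.12 (cv2) and the standard library are available. Lean on these libraries where they do the work, as an engineer would, in place of code of your own. Each camera call takes 0.05 s, during which the arm holds its last target. There are 200 camera calls.

### The job

Pick up the loose aluminium heat-sink angle, lay it flat on the bed of the assembly jig with its upright leg facing the fence, and bring it fully home: upright leg flush on the fence, end against the stop block. Then hold it there with one firm diagonal push into its inside corner, about 10 N down onto the bed and 10 N into the fence together, so that a colleague could drive the screws; the program finishes while still holding this push, without letting go. Leave everything else on the bench where it is.

Things in the scene. Friction and masses are not known exactly. Their poses are not given: they have to be found in the camera images.
- angle: the workpiece: loose bare-aluminium L-section angle, 110 long (x), 130 to 250 g, lying on the bench on its horizontal leg (110 x 50 x 8; y -25 to +25, z 0 to 8). Upright leg 8 thick on its +y edge (y +17 to +25), top at z 40: pinch it from above. The inside corner (y +17, z 8) takes a push down and towards +y together. Origin: centre of the horizontal leg's underside, z up
- angle_corner (a point): bottom corner of the angle's outer upright face at its -x end, at (-55, +25, 0) in the angle's frame; axes as the angle's. With the angle home in the jig it coincides with jig_corner and the axes agree
- jig: assembly jig, fixed to the bench: grey plastic bed 220 (x) x 150 (y), top at z 10; on its whole +y edge a steel fence 12 thick, 45 high above the bed, its face (towards -y) at y +63; near its -x end a stop block 30 (x) x 100 (y), 20 high above the bed, from the fence to y -37, its face (towards +x) at x -70. Origin: centre of its underside, on the bench, z up
- jig_corner (a point): point on the jig where bed top, fence face and stop face meet, at (-70, +63, +10) in the jig's frame; axes as the jig's: +x along the fence away from the stop, -y away from the fence, z up
- jig_fence: the jig's fence, a steel bar 220 x 12 x 45 high, faced with slippery plastic (friction about 0.15); origin at the centre of its underside, on the bed
- jig_bed: the jig's bed plate, slippery plastic (friction about 0.15), 220 x 150 x 7, lying on a 3 thick rubber mat; origin at the centre of the plate's underside, 3 above the bench
- screwdriver: bystander, to be left alone: screwdriver with a blue handle, 170 long, lying along its x, origin under its middle
- screw_jar: bystander, to be left alone: small lidded jar, 40 diameter, 55 high, origin at the centre of its underside
- fin_block: bystander, to be left alone: finned aluminium heat-sink block, 60 x 60 x 28, origin at the centre of its underside
- flat_bar: bystander, to be left alone: plain flat aluminium bar, 40 x 120 x 8, origin at the centre of its underside (not the workpiece)
- fan: bystander, to be left alone: black square cooling fan lying flat, 80 x 80 x 25, origin at the centre of its underside
- spool: bystander, to be left alone: grey plastic spool standing on its flange, 56 diameter, 40 high, origin at the centre of its underside
Things that resemble listed ones, but are neither listed nor needed, are in the scene too. Leave any orange look-alike of the angle alone.

How it is judged:
On the way, in this order (a step that is already met when the one before it is completed fails the run):
1. the angle is lifted clear of the bench (height (world z) of angle above 0.02 m), for 0.2 s.
2. the angle lies flat on the jig's bed, upright leg towards the fence (angle between angle's own z axis and vertical below 0.04 rad and z of angle_corner in the frame of jig_corner between -0.003 and 0.003 m and y of angle_corner in the frame of jig_corner between -0.09 and 0.003 m and x of angle_corner in the frame of jig_corner between -0.004 and 0.06 m and angle between the x axis of angle and the x axis of jig, either way round below 0.4 rad and contact force between angle and jig_bed above 0.5 N), for 0.2 s.
At the end, for the whole second after the job is handed in: Angle flat on the bed (3 mm, 0.04 rad), upright leg flush on the fence (3 mm, 0.035 rad), end within 4 mm of the stop, at rest; through the last second fingers push it with over 6 N, and it presses the fence with over 4 N and the bed with over 6 N (angle between angle's own z axis and vertical below 0.04 rad and x of angle_corner in the frame of jig_corner between -0.004 and 0.004 m and y of angle_corner in the frame of jig_corner between -0.003 and 0.003 m and z of angle_corner in the frame of jig_corner between -0.003 and 0.003 m and angle between the x axis of angle and the x axis of jig, either way round below 0.035 rad and contact force between angle and jig_fence above 4 N and contact force between angle and jig_bed above 6 N and contact force between the fingers and angle above 6 N and linear speed of angle below 0.01 m/s); the arm keeps its last pose, push and grip.
It fails at once if a bystander is moved more than 30 mm (distance of any of screwdriver, screw_jar, fin_block, flat_bar, fan, spool from where it was at the start of the episode above 0.03 m).
It also fails if it takes over 58 s, if anything falls off the work surface, if the arm or the gripper's body presses on something with over 40 N, if the wrist force passes 120 N, or if a joint passes its speed limit or range.

## Working session

There is one attempt and no reset: what is moved stays moved. The work goes in short steps, Python scripts to look and compute and a tool call to move; the robot and the scene stay as the last step left them, time stands still between calls to the robot, and variables do not carry over. Pictures are saved under pics/ and viewed, at most 10 in all, crops included, and the job is handed in when it is done.

Besides the shell and the picture viewer there is one more tool, called after "Call:" by a JSON object that holds its "op" and its "data", one argument or row to a line. jog_arm: Moves the arm, as the interface text tells. Its arguments: {"type":"object","properties":{"rows":{"type":"array","items":{"type":"object","properties":{"twist":{"type":"array","items":{"type":"number"}},"slide":{"type":"array","items":{"type":"number"}},"hand":{"type":"number"}}}}},"required":["rows"]}

```bash
mkdir -p pics; ls; python3 - <<'E'
from plant import r
import cv2
for n in ["scene","top"]:
    im=r.read_camera(n); cv2.imwrite(f"pics/{n}0.png",im[:,:,::-1]); m=r.camera_model(n); print(n,m)
print(r.sense())
E
```

```text
pics
scene {'mtx': array([[479.66422194,   0.        , 317.26320664],
       [  0.        , 479.66422194, 199.90544564],
       [  0.        ,   0.        ,   1.        ]]), 'rvec': array([ 1.08746202,  2.59845585, -0.76118237]), 'tvec': array([ 0.39759708, -0.32530814,  1.62325827])}
top {'mtx': array([[461.83640854,   0.        , 314.93684234],
       [  0.        , 461.83640854, 204.18251591],
       [  0.        ,   0.        ,   1.        ]]), 'rvec': array([ 2.09738047, -2.13572145,  0.21228179]), 'tvec': array([0.00489301, 0.5821679 , 1.23679327])}
{'time_s': 0.1, 'joint_pos': array([ 1.01892994e+00,  3.59431137e-01,  1.51138927e+00, -1.96867381e-05,
        1.27249843e+00, -1.15153526e-01]), 'joint_vel': array([-3.18206570e-04, -2.01064308e-03, -1.23349842e-03, -7.27543742e-05,
       -5.28264134e-04, -7.53607937e-04]), 'joint_efforts': array([-1.80702045e-04, -5.28647661e+01, -2.79352766e+01, -1.64284538e-04,
        5.03663847e-03, -2.84234545e-06]), 'position': array([0.2536312 , 0.54336736, 0.40391372]), 'ee_rot': array([-3.13987574e+00, -1.79654577e-04,  2.70488544e+00]), 'force': array([-0.69352048, -0.62447036, -0.12576364]), 'ft_torque': array([-0.00441649, -0.00708211,  0.02461373]), 'gripper_force': 0.0, 'gripper_width': 0.999709161889693}
```

View pics/top0.png

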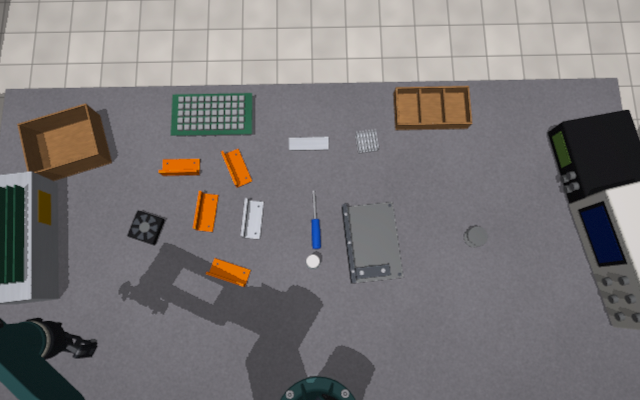

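View pics/scene0.png

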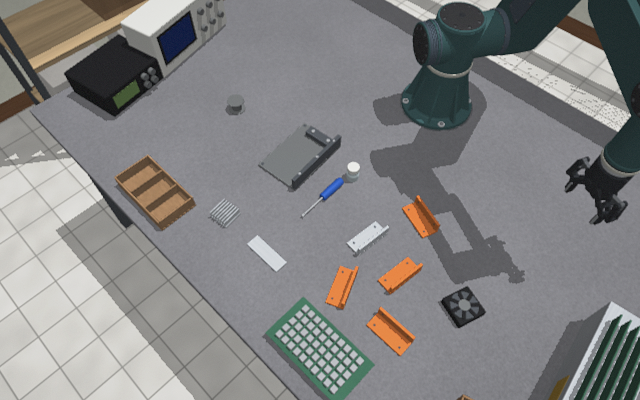

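The bare-metal candidates in the top view are the silver L at (253,218), the flat bar at (308,143) and the orange look-alikes at (180,167), (237,167), (206,211) and (229,272). The silver one at (253,218) fits: it is bare aluminium and has an upright leg. The jig is at (372,243), with its fence on the left (x≈348) and its stop at the bottom (375,271). I'll confirm with one crop.

```bash
python3 - <<'E'
from plant import r
import cv2,numpy as np
im=r.read_camera("top")
c=im[185:295,230:410,::-1]
cv2.imwrite("pics/crop1.png",cv2.resize(c,None,fx=4.4,fy=4.4,interpolation=cv2.INTER_CUBIC))
m=r.camera_model("top");R=cv2.Rodrigues(m["rvec"])[0];C=-R.T@m["tvec"]
print("cam",C)
def back(uv,z):
    d=R.T@np.linalg.inv(m["mtx"])@np.array([*uv,1.]);return (C+d*(z-C[2])/d[2]).round(4)
for q in ["angle","jig","jig_fence"]:
    for o in r.outline_of("top",q)[:6]:
        p=o["pixels"];ys,xs=np.nonzero(p);
        rc=cv2.minAreaRect(np.c_[xs,ys].astype(np.float32))
        print(q,round(o["confidence"],2),xs.mean().round(1),ys.mean().round(1),[ (b.round(1).tolist(),back(b,0.01).tolist()) for b in cv2.boxPoints(rc)])
E
```

```text
cam [ 0.32548233 -0.00282861  1.3276499 ]
angle 0.97 204.5 212.3 [([191.1999969482422, 229.3000030517578], [0.5246, 0.3518, 0.01]), ([196.6999969482422, 191.39999389648438], [0.6365, 0.3398, 0.01]), ([217.6999969482422, 194.39999389648438], [0.6264, 0.2781, 0.01]), ([212.1999969482422, 232.3000030517578], [0.5148, 0.2911, 0.01])]
angle 0.85 236.3 168.2 [([220.0, 151.39999389648438], [0.7575, 0.2744, 0.01]), ([237.0, 144.60000610351562], [0.7779, 0.2238, 0.01]), ([252.0, 182.0], [0.6618, 0.178, 0.01]), ([234.89999389648438, 188.8000030517578], [0.6421, 0.2279, 0.01])]
angle 0.73 180.1 167.4 [([158.0, 159.0], [0.7374, 0.458, 0.01]), ([199.0, 159.0], [0.7351, 0.3361, 0.01]), ([199.0, 176.0], [0.6829, 0.3345, 0.01]), ([158.0, 176.0], [0.6851, 0.4554, 0.01])]
angle 0.72 251.3 219.6 [([240.10000610351562, 237.60000610351562], [0.4981, 0.2107, 0.01]), ([242.89999389648438, 198.8000030517578], [0.6119, 0.2042, 0.01]), ([262.5, 200.1999969482422], [0.6066, 0.147, 0.01]), ([259.70001220703125, 239.0], [0.493, 0.1544, 0.01])]
angle 0.64 228.6 272.6 [([205.1999969482422, 274.3999938964844], [0.3
[... 353 characters left out ...]
000061035156, 150.60000610351562], [0.7515, -0.1968, 0.01]), ([357.3999938964844, 153.5], [0.7434, -0.1348, 0.01])]
jig 0.86 370.9 242.4 [([339.29998779296875, 205.39999389648438], [0.5871, -0.0766, 0.01]), ([391.79998779296875, 198.39999389648438], [0.6052, -0.2302, 0.01]), ([402.29998779296875, 277.29998779296875], [0.3771, -0.2483, 0.01]), ([349.79998779296875, 284.29998779296875], [0.3604, -0.0998, 0.01])]
jig_fence 0.9 347.9 243.5 [([340.29998779296875, 204.3000030517578], [0.5901, -0.0796, 0.01]), ([345.70001220703125, 203.6999969482422], [0.5918, -0.0954, 0.01]), ([355.29998779296875, 281.79998779296875], [0.3669, -0.1155, 0.01]), ([349.8999938964844, 282.5], [0.3653, -0.1002, 0.01])]
```

View pics/crop1.png

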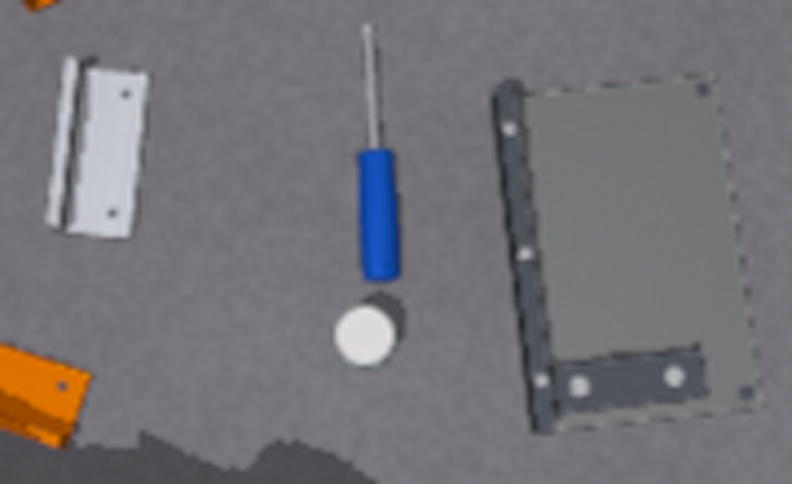

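The crop confirms it: the silver angle has its upright leg on its left, with the top edge at crop (66,58)–(46,222). The jig's fence is on the left, (508,85)–(543,430), and the stop face is at (550,360)–(697,347).

```bash
cat > h.py <<'E'
import cv2,numpy as np
from scipy.optimize import least_squares
def fit(m,pts,px,x0):
    """pose x,y,yaw (z=0) of object from local points and pixels, pinhole"""
    pts=np.array(pts,float)/1000;px=np.array(px,float)
    def f(p):
        c,s=np.cos(p[2]),np.sin(p[2])
        w=pts@np.array([[c,s,0],[-s,c,0],[0,0,1]])+[p[0],p[1],0]
        return (cv2.projectPoints(w,m["rvec"],m["tvec"],m["mtx"],None)[0][:,0]-px).ravel()
    q=least_squares(f,x0);return q.x,q.fun.reshape(-1,2).round(1).tolist()
def loc(p,v):
    c,s=np.cos(p[2]),np.sin(p[2]);v=np.array(v)/1000
    return np.array([p[0]+c*v[0]-s*v[1],p[1]+s*v[0]+c*v[1],v[2]])
E
python3 - <<'E'
from plant import r
from h import *
m=r.camera_model("top")
C=lambda l:[[230+u/4.4-.4,185+v/4.4-.4] for u,v in l]
print("angle",fit(m,[(55,25,40),(55,17,40),(-55,25,40),(-55,17,40),(55,-25,8),(-55,-25,8)],C([(66,57),(78,60),(46,223),(60,227),(149,72),(131,238)]),[.55,.18,0]))
print("jig",fit(m,[(110,-75,10),(-110,-75,10),(110,75,55),(-110,75,55),(-110,63,55),(-70,-37,30)],C([(714,75),(760,404),(493,90),(532,433),(552,429),(700,347)]),[.48,-.17,.1]))
for q in ["screw_jar","screwdriver"]:
  o=r.search_frame("top",q)[0]; R=cv2.Rodrigues(m["rvec"])[0]; print(q,R.T@(np.array(o["xyz"])-m["tvec"]))
E
```

```text
angle (array([ 0.55157819,  0.17512882, -0.09948766]), [[0.0, 0.0], [0.1, -0.5], [0.2, 0.5], [-0.1, -0.2], [-0.2, 0.3], [-0.0, -0.1]])
jig (array([ 0.47971814, -0.16433565,  0.09230926]), [[-0.4, -0.3], [0.3, 0.9], [-0.4, -1.2], [0.5, -0.3], [0.3, 0.1], [-0.3, 0.6]])
screw_jar [0.4233033  0.00940503 0.05802134]
screwdriver [ 0.5115509  -0.00373036  0.0205979 ]
```

```bash
cat >> h.py <<'E'
from scipy.spatial.transform import Rotation as Ro
def go(s,xyz,yaw,tilt=0):
    """twist (deg, tool) then slide (in turned tool axes) to reach target; tilt about tool x after yaw"""
    R0=Ro.from_euler("xyz",s["ee_rot"]);R1=Ro.from_euler("xyz",[np.pi,0,yaw])*Ro.from_rotvec([tilt,0,0])
    print("twist",np.degrees((R0.inv()*R1).as_rotvec()).round(2),"slide",R1.inv().apply(np.array(xyz)-s["position"]).round(4))
E
python3 - <<'E'
from plant import r
from h import *
a=[.5516,.1751,-.0995]
p=loc(a,[0,21,0]);p[2]=.187;print(p)
go(r.sense(),p,a[2]+np.pi)
E
```

```text
[0.55368605 0.19599613 0.187     ]
twist [-2.000e-02 -1.000e-02 -1.932e+01] slide [-0.333  -0.3161  0.2175]
```

Call:
{"op": "jog_arm", "data": {
  "rows": [
    {"twist": [0,0,-6.44],"slide": [0,0,0],"hand": 1},
    {"twist": [0,0,-6.44],"slide": [0,0,0],"hand": 1},
    {"twist": [0,0,-6.44],"slide": [0,0,0],"hand": 1},
    {"twist": [0,0,0],"slide": [-0.0333,-0.0316,0],"hand": 1},
    {"twist": [0,0,0],"slide": [-0.0333,-0.0316,0],"hand": 1}
  ]
}}

```text
time_s: 0.9
position: [0.3138, 0.4741, 0.4046]
ee_rot: [3.141, 0.0, 3.045]
force: [1.0, -0.2, -0.5]
gripper_width: 0.999
gripper_force: 0.0
```

Call:
{"op": "jog_arm", "data": {
  "rows": [
    {"twist": [0,0,0],"slide": [-0.0333,-0.0316,0],"hand": 1},
    {"twist": [0,0,0],"slide": [-0.0333,-0.0316,0],"hand": 1},
    {"twist": [0,0,0],"slide": [-0.0333,-0.0316,0],"hand": 1},
    {"twist": [0,0,0],"slide": [-0.0333,-0.0316,0],"hand": 1},
    {"twist": [0,0,0],"slide": [-0.0333,-0.0316,0],"hand": 1}
  ]
}}

```text
time_s: 1.4
position: [0.4647, 0.2988, 0.4049]
ee_rot: [3.141, 0.0, 3.042]
force: [0.2, 1.1, 0.0]
gripper_width: 0.998
gripper_force: 0.0
```

Call:
{"op": "jog_arm", "data": {
  "rows": [
    {"twist": [0,0,0],"slide": [-0.0333,-0.0316,0],"hand": 1},
    {"twist": [0,0,0],"slide": [-0.0333,-0.0316,0],"hand": 1},
    {"twist": [0,0,0],"slide": [-0.0333,-0.0316,0],"hand": 1},
    {"twist": [0,0,0],"slide": [0,0,0.04],"hand": 1},
    {"twist": [0,0,0],"slide": [0,0,0.04],"hand": 1}
  ]
}}

```text
time_s: 1.9
position: [0.5557, 0.1947, 0.3251]
ee_rot: [3.14, 0.004, 3.039]
force: [0.7, 0.2, -0.5]
gripper_width: 0.999
gripper_force: 0.0
```

```bash
python3 - <<'E'
from plant import r
from h import *
a=[.5516,.1751,-.0995]
p=loc(a,[0,21,0]);p[2]=.187
s=r.sense();print(s["time_s"],s["position"],s["ee_rot"],s["joint_pos"].round(2),s["force"])
go(s,p,a[2]+np.pi)
cv2.imwrite("pics/w1.png",r.read_camera("wrist")[:,:,::-1])
E
```

```text
1.9 [0.55571052 0.19470134 0.32512956] [3.14021246 0.00446686 3.03905162] [ 0.22  0.42  1.63 -0.    1.09 -1.25] [ 0.72300479  0.15532374 -0.53859086]
twist [ 0.08  0.26 -0.17] slide [0.0021 0.0011 0.1381]
```

View pics/w1.png

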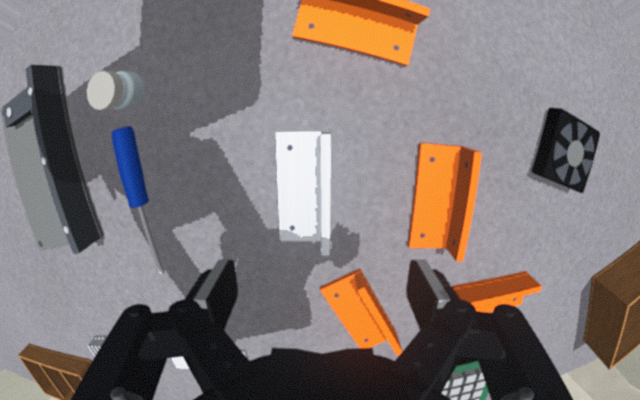

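The wrist view shows the silver angle at (303,187), its upright at u≈325, centred between the fingers at (215,295) and (430,295). I'll go down and grip.

Call:
{"op": "jog_arm", "data": {
  "rows": [
    {"twist": [0,0,0],"slide": [0,0,0.04],"hand": 1},
    {"twist": [0,0,0],"slide": [0,0,0.04],"hand": 1},
    {"twist": [0,0,0],"slide": [0,0,0.03],"hand": 1},
    {"twist": [0,0,0],"slide": [0,0,0.015],"hand": 1},
    {"twist": [0,0,0],"slide": [0,0,0],"hand": 1}
  ]
}}

```text
time_s: 2.45
position: [0.5527, 0.1961, 0.198]
ee_rot: [-3.14, -0.004, 3.042]
force: [-0.5, -0.0, 0.1]
gripper_width: 1.002
gripper_force: 0.0
```

```bash
python3 - <<'E'
from plant import r
from h import *
a=[.5516,.1751,-.0995]
p=loc(a,[0,21,0]);p[2]=.187
s=r.sense();print(s["time_s"],s["position"],s["ee_rot"],s["force"])
go(s,p,a[2]+np.pi)
E
```

```text
2.45 [0.55271913 0.19610391 0.19798   ] [-3.13998833 -0.00447881  3.04247559] [-0.53808299 -0.00599539  0.10546065]
twist [-0.09 -0.26  0.02] slide [-0.001 -0.     0.011]
```

Call:
{"op": "jog_arm", "data": {
  "rows": [
    {"twist": [0,0,0],"slide": [0,0,0.011],"hand": 1},
    {"twist": [0,0,0],"slide": [0,0,0],"hand": 0},
    {"twist": [0,0,0],"slide": [0,0,0],"hand": 0},
    {"twist": [0,0,0],"slide": [0,0,0],"hand": 0},
    {"twist": [0,0,0],"slide": [0,0,0],"hand": 0}
  ]
}}

```text
time_s: 2.95
position: [0.554, 0.1962, 0.1894]
ee_rot: [3.141, 0.001, 3.042]
force: [0.2, -0.1, -1.0]
gripper_width: 0.328
gripper_force: 0.0
```

Call:
{"op": "jog_arm", "data": {
  "rows": [
    {"twist": [0,0,0],"slide": [0,0,0],"hand": 0},
    {"twist": [0,0,0],"slide": [0,0,0],"hand": 0},
    {"twist": [0,0,0],"slide": [0,0,0],"hand": 0}
  ]
}}

```text
time_s: 3.25
position: [0.5541, 0.1963, 0.1893]
ee_rot: [3.141, 0.001, 3.042]
force: [-1.3, 0.6, 5.0]
gripper_width: 0.081
gripper_force: 59.5
```

Call:
{"op": "jog_arm", "data": {
  "rows": [
    {"twist": [0,0,0],"slide": [0,0,-0.02],"hand": 0},
    {"twist": [0,0,0],"slide": [0,0,-0.03],"hand": 0},
    {"twist": [0,0,0],"slide": [0,0,-0.04],"hand": 0},
    {"twist": [0,0,0],"slide": [0,0,-0.03],"hand": 0},
    {"twist": [0,0,0],"slide": [0,0,0],"hand": 0}
  ]
}}

```text
time_s: 3.75
position: [0.5554, 0.1964, 0.3127]
ee_rot: [3.139, 0.007, 3.042]
force: [0.6, 0.2, -2.3]
gripper_width: 0.081
gripper_force: 58.9
```

```bash
python3 - <<'E'
from plant import r
from h import *
j=[.4797,-.1643,.0923]
p=loc(j,[0,24,0]);p[2]=.27
s=r.sense();print(s["time_s"],s["position"],s["ee_rot"],s["force"],s["gripper_width"],s["gripper_force"])
go(s,p,j[2]+np.pi)
E
```

```text
3.75 [0.55536667 0.19644154 0.31274492] [3.13934294 0.00730433 3.04205811] [ 0.55140313  0.23157938 -2.34627736] 0.08126365199879891 58.87304484844208
twist [  0.09   0.43 -10.99] slide [ 0.1086 -0.3282  0.0427]
```

Call:
{"op": "jog_arm", "data": {
  "rows": [
    {"twist": [0,0,-5.5],"slide": [0,0,0],"hand": 0},
    {"twist": [0,0,-5.5],"slide": [0,0,0],"hand": 0},
    {"twist": [0,0,0],"slide": [0.008,-0.024,0],"hand": 0},
    {"twist": [0,0,0],"slide": [0.012,-0.036,0],"hand": 0},
    {"twist": [0,0,0],"slide": [0.012,-0.036,0],"hand": 0}
  ]
}}

```text
time_s: 4.25
position: [0.5296, 0.0968, 0.3069]
ee_rot: [-3.141, -0.003, -3.048]
force: [0.3, 0.2, -3.0]
gripper_width: 0.085
gripper_force: 58.9
```

Call:
{"op": "jog_arm", "data": {
  "rows": [
    {"twist": [0,0,0],"slide": [0.012,-0.036,0],"hand": 0},
    {"twist": [0,0,0],"slide": [0.012,-0.036,0],"hand": 0},
    {"twist": [0,0,0],"slide": [0.012,-0.036,0],"hand": 0},
    {"twist": [0,0,0],"slide": [0.012,-0.036,0],"hand": 0},
    {"twist": [0,0,0],"slide": [0.012,-0.036,0],"hand": 0}
  ]
}}

```text
time_s: 4.75
position: [0.4863, -0.0884, 0.3073]
ee_rot: [3.141, -0.002, -3.049]
force: [0.5, 0.2, -1.5]
gripper_width: 0.083
gripper_force: 58.9
```

Call:
{"op": "jog_arm", "data": {
  "rows": [
    {"twist": [0,0,0],"slide": [0.01,-0.03,0],"hand": 0},
    {"twist": [0,0,0],"slide": [0.007,-0.022,0],"hand": 0},
    {"twist": [0,0,0],"slide": [0,0,0.02],"hand": 0},
    {"twist": [0,0,0],"slide": [0,0,0.02],"hand": 0},
    {"twist": [0,0,0],"slide": [0,0,0],"hand": 0}
  ]
}}

```text
time_s: 5.25
position: [0.4734, -0.1401, 0.2655]
ee_rot: [3.138, -0.006, -3.05]
force: [-0.3, 0.6, -2.3]
gripper_width: 0.08
gripper_force: 58.9
```

```bash
python3 - <<'E'
from plant import r
from h import *
j=[.4797,-.1643,.0923]
p=loc(j,[0,24,0]);p[2]=.199
s=r.sense();print(s["time_s"],s["position"],s["ee_rot"],s["force"],s["gripper_width"],s["gripper_force"])
go(s,p,j[2]+np.pi)
im=r.read_camera("wrist")
cv2.imwrite("pics/w2.png",im[:,:,::-1])
E
```

```text
5.25 [ 0.47342645 -0.14009326  0.26553368] [ 3.13808455 -0.00646202 -3.04995778] [-0.32085779  0.585574   -2.30126985] 0.080110497548763 58.884408473968506
twist [ 0.2  -0.37 -0.04] slide [-0.004  -0.0007  0.0665]
```

View pics/w2.png

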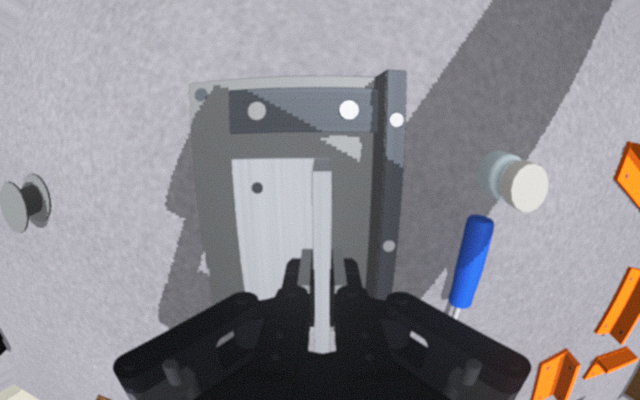

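The angle hangs parallel to the jig, its end at v≈158 facing the stop face at v≈132, and the leg at u≈322 with the fence at u≈380. I'll lower it.

Call:
{"op": "jog_arm", "data": {
  "rows": [
    {"twist": [0,0,0],"slide": [0,0,0.025],"hand": 0},
    {"twist": [0,0,0],"slide": [0,0,0.025],"hand": 0},
    {"twist": [0,0,0],"slide": [0,0,0.008],"hand": 0},
    {"twist": [0,0,0],"slide": [0,0,0.004],"hand": 0},
    {"twist": [0,0,0],"slide": [0,0,0],"hand": 0}
  ]
}}

```text
time_s: 5.8
position: [0.4757, -0.1405, 0.207]
ee_rot: [-3.141, -0.0, -3.049]
force: [0.3, 0.2, -0.9]
gripper_width: 0.078
gripper_force: 58.9
```

Call:
{"op": "jog_arm", "data": {
  "rows": [
    {"twist": [0,0,0],"slide": [0,0,0.002],"hand": 0},
    {"twist": [0,0,0],"slide": [0,0,0],"hand": 0}
  ]
}}

```text
time_s: 6.0
position: [0.4759, -0.1407, 0.2054]
ee_rot: [-3.141, 0.001, -3.049]
force: [0.2, 0.2, -1.2]
gripper_width: 0.08
gripper_force: 58.9
```

Call:
{"op": "jog_arm", "data": {
  "rows": [
    {"twist": [0,0,0],"slide": [0,0,0.003],"hand": 0},
    {"twist": [0,0,0],"slide": [0,0,0.002],"hand": 0},
    {"twist": [0,0,0],"slide": [0,0,0],"hand": 0}
  ]
}}

```text
time_s: 6.3
position: [0.4753, -0.1405, 0.1996]
ee_rot: [3.142, -0.0, -3.049]
force: [0.6, -0.3, -1.6]
gripper_width: 0.08
gripper_force: 58.9
```

Call:
{"op": "jog_arm", "data": {
  "rows": [
    {"twist": [0,0,0],"slide": [0,0,0.001],"hand": 0},
    {"twist": [0,0,0],"slide": [0,0,0],"hand": 0},
    {"twist": [0,0,0],"slide": [0,0,0],"hand": 0}
  ]
}}

```text
time_s: 6.6
position: [0.4754, -0.1405, 0.1993]
ee_rot: [-3.141, -0.0, -3.049]
force: [-0.7, 1.0, 6.0]
gripper_width: 0.077
gripper_force: 60.2
```

Call:
{"op": "jog_arm", "data": {
  "rows": [
    {"twist": [0,0,0],"slide": [0.004,0,0],"hand": 0},
    {"twist": [0,0,0],"slide": [0.004,0,0],"hand": 0},
    {"twist": [0,0,0],"slide": [0.001,0,0],"hand": 0},
    {"twist": [0,0,0],"slide": [0,0,0],"hand": 0}
  ]
}}

```text
time_s: 7.0
position: [0.4669, -0.1418, 0.1993]
ee_rot: [-3.14, 0.002, -3.049]
force: [0.9, -0.7, 5.8]
gripper_width: 0.082
gripper_force: 60.2
```

Call:
{"op": "jog_arm", "data": {
  "rows": [
    {"twist": [0,0,0],"slide": [0.002,0,0],"hand": 0},
    {"twist": [0,0,0],"slide": [0,0,0],"hand": 0}
  ]
}}

```text
time_s: 7.2
position: [0.465, -0.142, 0.1993]
ee_rot: [-3.14, 0.002, -3.049]
force: [1.0, -0.8, 6.4]
gripper_width: 0.081
gripper_force: 60.3
```

Call:
{"op": "jog_arm", "data": {
  "rows": [
    {"twist": [0,0,0],"slide": [0.002,0,0],"hand": 0},
    {"twist": [0,0,0],"slide": [0,0,0],"hand": 0}
  ]
}}

```text
time_s: 7.4
position: [0.4631, -0.1422, 0.1993]
ee_rot: [-3.14, 0.002, -3.049]
force: [1.6, 1.5, 5.8]
gripper_width: 0.078
gripper_force: 60.2
```

Call:
{"op": "jog_arm", "data": {
  "rows": [
    {"twist": [0,0,0],"slide": [0.001,0,0],"hand": 0},
    {"twist": [0,0,0],"slide": [0,0,0],"hand": 0}
  ]
}}

```text
time_s: 7.6
position: [0.4628, -0.1423, 0.1993]
ee_rot: [-3.14, 0.004, -3.05]
force: [5.2, 1.2, 3.9]
gripper_width: 0.082
gripper_force: 59.8
```

Call:
{"op": "jog_arm", "data": {
  "rows": [
    {"twist": [0,0,0],"slide": [0,0,0],"hand": 0.25},
    {"twist": [0,0,0],"slide": [0,0,0],"hand": 0.25},
    {"twist": [0,0,0],"slide": [0,0,0],"hand": 0.25},
    {"twist": [0,0,0],"slide": [0,0,0],"hand": 0.25}
  ]
}}

```text
time_s: 8.0
position: [0.461, -0.1417, 0.1984]
ee_rot: [3.141, -0.001, -3.049]
force: [-0.9, -0.3, -0.5]
gripper_width: 0.249
gripper_force: 0.0
```

Call:
{"op": "jog_arm", "data": {
  "rows": [
    {"twist": [0,0,0],"slide": [0,0,-0.01],"hand": 0.25},
    {"twist": [0,0,0],"slide": [0,0,-0.02],"hand": 0.25},
    {"twist": [0,0,0],"slide": [0,0,-0.03],"hand": 0.25},
    {"twist": [0,0,0],"slide": [0,0,0],"hand": 0}
  ]
}}

```text
time_s: 8.4
position: [0.4629, -0.1424, 0.2622]
ee_rot: [-3.138, 0.005, -3.049]
force: [0.6, -1.0, 0.1]
gripper_width: 0.095
gripper_force: 0.0
```

```bash
python3 - <<'E'
from plant import r
from h import *
s=r.sense();print(s["time_s"],s["position"],s["force"])
im=r.read_camera("wrist")
cv2.imwrite("pics/w3.png",im[:,:,::-1])
E
```

```text
8.4 [ 0.4628819  -0.14243615  0.26216007] [ 0.60364132 -0.96082623  0.1138417 ]
```

View pics/w3.png

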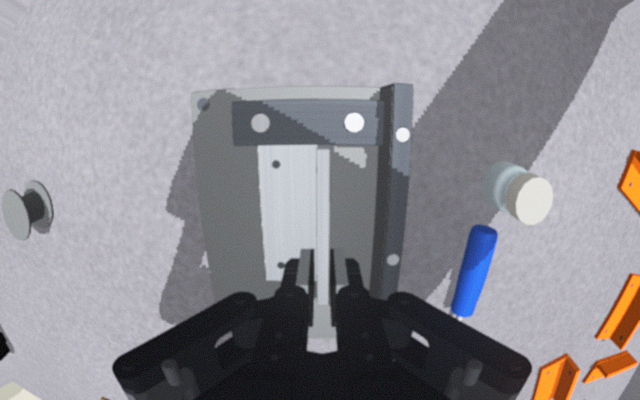

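The angle is lying flat on the bed, its end touching the stop (v≈145) and parallel to the fence. Next I'll shut the fingers, move to the inside of the leg and turn 90°.

Call:
{"op": "jog_arm", "data": {
  "rows": [
    {"twist": [0,0,0],"slide": [0,-0.0195,0],"hand": 0},
    {"twist": [0,0,8.2],"slide": [0,0,0],"hand": 0},
    {"twist": [0,0,8.2],"slide": [0,0,0],"hand": 0},
    {"twist": [0,0,8.2],"slide": [0,0,0],"hand": 0},
    {"twist": [0,0,8.2],"slide": [0,0,0],"hand": 0}
  ]
}}

```text
time_s: 8.95
position: [0.4628, -0.1611, 0.258]
ee_rot: [-3.141, -0.002, 2.655]
force: [0.1, 0.2, -0.4]
gripper_width: 0.002
gripper_force: 0.0
```

Call:
{"op": "jog_arm", "data": {
  "rows": [
    {"twist": [0,0,8.2],"slide": [0,0,0],"hand": 0},
    {"twist": [0,0,8.2],"slide": [0,0,0],"hand": 0},
    {"twist": [0,0,8.2],"slide": [0,0,0],"hand": 0},
    {"twist": [0,0,8.2],"slide": [0,0,0],"hand": 0},
    {"twist": [0,0,8.2],"slide": [0,0,0],"hand": 0}
  ]
}}

```text
time_s: 9.45
position: [0.4628, -0.161, 0.258]
ee_rot: [-3.14, -0.001, 1.94]
force: [-0.3, -0.5, 0.4]
gripper_width: 0.0
gripper_force: 0.0
```

Call:
{"op": "jog_arm", "data": {
  "rows": [
    {"twist": [0,0,8],"slide": [0,0,0],"hand": 0},
    {"twist": [0,0,0],"slide": [0,0,0.02],"hand": 0},
    {"twist": [0,0,0],"slide": [0,0,0],"hand": 0}
  ]
}}

```text
time_s: 9.75
position: [0.4621, -0.1606, 0.2368]
ee_rot: [-3.138, -0.003, 1.807]
force: [-0.9, 0.3, 0.2]
gripper_width: 0.003
gripper_force: 0.0
```

```bash
python3 - <<'E'
from plant import r
from h import *
j=[.4797,-.1643,.0923]
p=loc(j,[-15,4,0]);p[2]=.193
s=r.sense();print(s["time_s"],s["position"],s["ee_rot"],s["force"],s["gripper_width"])
go(s,p,j[2]+np.pi/2)
E
```

```text
9.75 [ 0.46205756 -0.16064841  0.23676385] [-3.13794565e+00 -2.96134144e-03  1.80652290e+00] [-0.86900675  0.28200919  0.17661647] 0.003355386787547777
twist [-0.22 -0.15  8.22] slide [-0.0013  0.0022  0.0438]
```

Call:
{"op": "jog_arm", "data": {
  "rows": [
    {"twist": [0,0,8.2],"slide": [0,0,0],"hand": 0},
    {"twist": [0,0,0],"slide": [-0.001,0.002,0.02],"hand": 0},
    {"twist": [0,0,0],"slide": [0,0,0.015],"hand": 0},
    {"twist": [0,0,0],"slide": [0,0,0.003],"hand": 0},
    {"twist": [0,0,0],"slide": [0,0,0],"hand": 0}
  ]
}}

```text
time_s: 10.25
position: [0.465, -0.1619, 0.2004]
ee_rot: [-3.14, -0.001, 1.663]
force: [-0.6, -0.0, 1.0]
gripper_width: -0.002
gripper_force: 0.0
```

Call:
{"op": "jog_arm", "data": {
  "rows": [
    {"twist": [0,0,0],"slide": [0,0,0.002],"hand": 0},
    {"twist": [0,0,0],"slide": [0,0,0.002],"hand": 0},
    {"twist": [0,0,0],"slide": [0,0,0],"hand": 0}
  ]
}}

```text
time_s: 10.55
position: [0.4655, -0.1621, 0.197]
ee_rot: [3.141, 0.0, 1.663]
force: [0.1, 0.0, 0.6]
gripper_width: -0.001
gripper_force: 0.0
```

Call:
{"op": "jog_arm", "data": {
  "rows": [
    {"twist": [0,0,0],"slide": [0,0,0.003],"hand": 0},
    {"twist": [0,0,0],"slide": [0,0,0.002],"hand": 0},
    {"twist": [0,0,0],"slide": [0,0,0],"hand": 0}
  ]
}}

```text
time_s: 10.85
position: [0.4654, -0.1621, 0.1916]
ee_rot: [-3.141, 0.0, 1.663]
force: [-0.2, 0.1, 0.3]
gripper_width: -0.001
gripper_force: 0.0
```

Call:
{"op": "jog_arm", "data": {
  "rows": [
    {"twist": [0,0,0],"slide": [0,0,0.001],"hand": 0},
    {"twist": [0,0,0],"slide": [0,0,0],"hand": 0}
  ]
}}

```text
time_s: 11.05
position: [0.4654, -0.1621, 0.1914]
ee_rot: [3.142, 0.0, 1.663]
force: [-1.2, 0.5, 10.7]
gripper_width: 0.002
gripper_force: 5.3
```

Call:
{"op": "jog_arm", "data": {
  "rows": [
    {"twist": [0,0,0],"slide": [0.004,0,-0.0005],"hand": 0},
    {"twist": [0,0,0],"slide": [0.006,0,0],"hand": 0},
    {"twist": [0,0,0],"slide": [0.006,0,0],"hand": 0},
    {"twist": [0,0,0],"slide": [0.006,0,0],"hand": 0},
    {"twist": [0,0,0],"slide": [0,0,0],"hand": 0}
  ]
}}

```text
time_s: 11.55
position: [0.4635, -0.1392, 0.1915]
ee_rot: [3.141, -0.0, 1.664]
force: [1.5, 2.2, 5.9]
gripper_width: 0.001
gripper_force: 3.2
```

```bash
python3 - <<'E'
from plant import r
from h import *
j=[.4797,-.1643,.0923]
p=loc(j,[-15,44,0]);p[2]=.1914
s=r.sense();print(s["time_s"],s["position"],s["ee_rot"],s["force"],s["gripper_width"])
go(s,p,j[2]+np.pi/2)
im=r.read_camera("wrist")
cv2.imwrite("pics/w4.png",im[:,:,::-1])
E
```

```text
11.55 [ 0.4635325  -0.13921028  0.1914569 ] [ 3.14101366e+00 -1.45496446e-04  1.66360261e+00] [1.46606111 2.2121383  5.8519954 ] 0.0013032477578806135
twist [ 0.03 -0.01  0.03] slide [ 0.0175 -0.0012  0.0001]
```

View pics/w4.png

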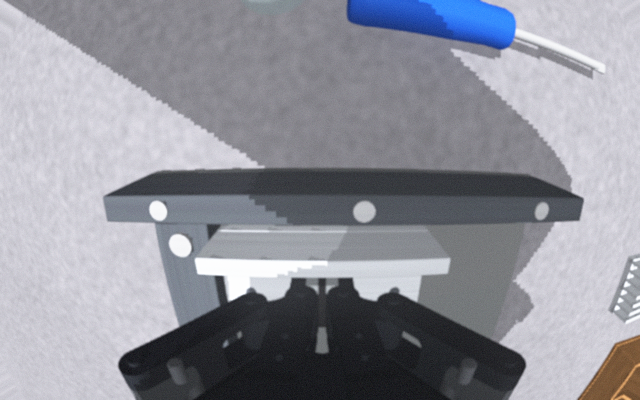

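The fingers sit inside the upright (leg top at v≈262), which is parallel to the fence at v≈210. I'll keep pushing.

Call:
{"op": "jog_arm", "data": {
  "rows": [
    {"twist": [0,0,0],"slide": [0.005,0,0],"hand": 0},
    {"twist": [0,0,0],"slide": [0.005,0,0],"hand": 0},
    {"twist": [0,0,0],"slide": [0.003,0,0],"hand": 0},
    {"twist": [0,0,0],"slide": [0,0,0],"hand": 0}
  ]
}}

```text
time_s: 12.0
position: [0.4624, -0.1266, 0.1915]
ee_rot: [3.141, 0.0, 1.664]
force: [-0.2, 0.5, 6.2]
gripper_width: -0.0
gripper_force: 3.1
```

Call:
{"op": "jog_arm", "data": {
  "rows": [
    {"twist": [0,0,0],"slide": [0.002,0,0],"hand": 0},
    {"twist": [0,0,0],"slide": [0,0,0],"hand": 0}
  ]
}}

```text
time_s: 12.2
position: [0.4623, -0.1248, 0.1915]
ee_rot: [3.141, 0.0, 1.664]
force: [0.4, -0.1, 6.1]
gripper_width: 0.003
gripper_force: 3.1
```

Call:
{"op": "jog_arm", "data": {
  "rows": [
    {"twist": [0,0,0],"slide": [0.0015,0,0],"hand": 0},
    {"twist": [0,0,0],"slide": [0,0,0],"hand": 0}
  ]
}}

```text
time_s: 12.4
position: [0.4622, -0.1234, 0.1914]
ee_rot: [3.141, 0.001, 1.664]
force: [0.2, -1.3, 6.3]
gripper_width: 0.0
gripper_force: 3.3
```

Call:
{"op": "jog_arm", "data": {
  "rows": [
    {"twist": [0,0,0],"slide": [0.0015,0,0],"hand": 0},
    {"twist": [0,0,0],"slide": [0,0,0],"hand": 0}
  ]
}}

```text
time_s: 12.6
position: [0.462, -0.122, 0.1915]
ee_rot: [3.141, 0.001, 1.664]
force: [0.4, -1.8, 5.5]
gripper_width: 0.005
gripper_force: 3.4
```

Call:
{"op": "jog_arm", "data": {
  "rows": [
    {"twist": [0,0,0],"slide": [0.001,0,0],"hand": 0},
    {"twist": [0,0,0],"slide": [0,0,0],"hand": 0}
  ]
}}

```text
time_s: 12.8
position: [0.462, -0.1216, 0.1915]
ee_rot: [3.141, 0.002, 1.664]
force: [-1.0, -5.9, 4.5]
gripper_width: 0.007
gripper_force: 5.5
```

```bash
python3 - <<'E'
from plant import r
import cv2
im=r.read_camera("wrist")[150:350,120:520,::-1]
cv2.imwrite("pics/w5.png",cv2.resize(im,None,fx=2,fy=2,interpolation=cv2.INTER_CUBIC))
s=r.sense();print(s["force"],s["position"])
E
```

```text
[-0.49872455 -6.07714377  4.67556444] [ 0.46202995 -0.12161707  0.19145624]
```

View pics/w5.png

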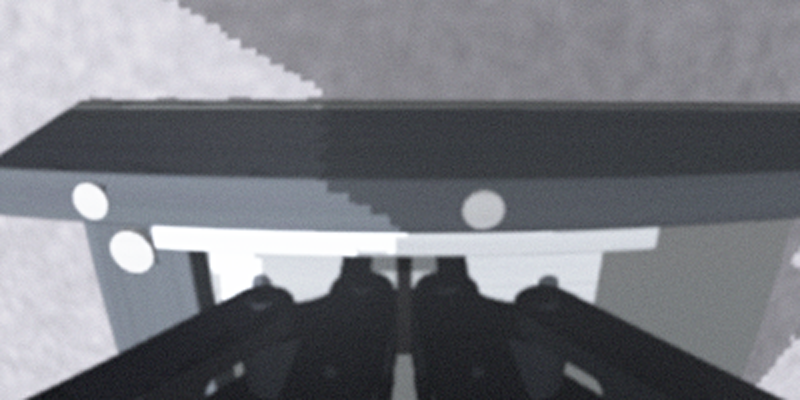

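The upright is flush on the fence (v≈230) and the end is at or close to the stop (u≈212). I'll drag it gently towards the stop to make sure.

Call:
{"op": "jog_arm", "data": {
  "rows": [
    {"twist": [0,0,0],"slide": [0,-0.001,0.0002],"hand": 0},
    {"twist": [0,0,0],"slide": [0,0,0],"hand": 0}
  ]
}}

```text
time_s: 13.05
position: [0.4617, -0.1216, 0.1915]
ee_rot: [3.139, 0.002, 1.663]
force: [2.0, -4.5, 5.1]
gripper_width: 0.005
gripper_force: 5.1
```

Call:
{"op": "jog_arm", "data": {
  "rows": [
    {"twist": [0,0,0],"slide": [0,-0.001,0],"hand": 0},
    {"twist": [0,0,0],"slide": [0,0,0],"hand": 0}
  ]
}}

```text
time_s: 13.25
position: [0.4609, -0.1217, 0.1915]
ee_rot: [3.138, 0.002, 1.663]
force: [3.5, -2.7, 4.5]
gripper_width: 0.003
gripper_force: 3.6
```

Call:
{"op": "jog_arm", "data": {
  "rows": [
    {"twist": [0,0,0],"slide": [0,-0.001,0],"hand": 0},
    {"twist": [0,0,0],"slide": [0,0,0],"hand": 0}
  ]
}}

```text
time_s: 13.45
position: [0.4599, -0.1218, 0.1915]
ee_rot: [3.138, 0.002, 1.663]
force: [5.0, -2.0, 4.1]
gripper_width: -0.001
gripper_force: 3.7
```

Call:
{"op": "jog_arm", "data": {
  "rows": [
    {"twist": [0,0,0],"slide": [0.0007,0,0.0003],"hand": 0},
    {"twist": [0,0,0],"slide": [0.0007,0,0.0003],"hand": 0},
    {"twist": [0,0,0],"slide": [0,0,0],"hand": 0},
    {"twist": [0,0,0],"slide": [0,0,0],"hand": 0}
  ]
}}

```text
time_s: 13.85
position: [0.4599, -0.1214, 0.1914]
ee_rot: [3.138, 0.004, 1.664]
force: [0.6, -9.3, 11.1]
gripper_width: 0.001
gripper_force: 8.8
```

Call:
{"op": "jog_arm", "data": {
  "rows": [
    {"twist": [0,0,0],"slide": [0.0001,0,0],"hand": 0},
    {"twist": [0,0,0],"slide": [0,0,0],"hand": 0},
    {"twist": [0,0,0],"slide": [0,0,0],"hand": 0},
    {"twist": [0,0,0],"slide": [0,0,0],"hand": 0},
    {"twist": [0,0,0],"slide": [0,0,0],"hand": 0}
  ]
}}

```text
time_s: 14.35
position: [0.46, -0.1215, 0.1915]
ee_rot: [3.138, 0.004, 1.664]
force: [1.6, -9.5, 11.4]
gripper_width: 0.001
gripper_force: 8.9
```

```bash
python3 - <<'E'
from plant import r
import cv2
im=r.read_camera("wrist")[220:320,150:290,::-1]
cv2.imwrite("pics/w6.png",cv2.resize(im,None,fx=5,fy=5,interpolation=cv2.INTER_CUBIC))
s=r.sense();print(s["force"],s["position"],s["time_s"])
E
```

```text
[  0.87320406 -10.49848653  10.85321904] [ 0.45992706 -0.12142338  0.19143642] 14.4
```

View pics/w6.png

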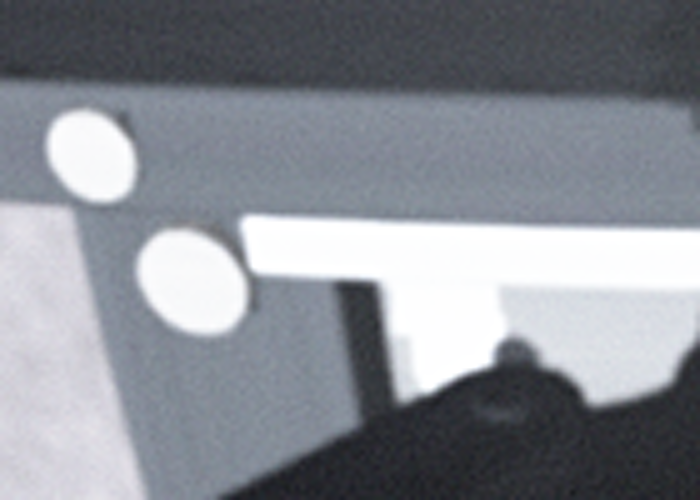

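The angle's end directly adjoins the stop face (crop u≈380) with no bed showing between them. It is flush on the fence and the push is steady at about 10 N into the fence and 11 N down.

```bash
python3 -c "
from plant import r
print(r.hand_in())"
```

```text
the job is handed in; nothing more can be done
None
```

I handed the job in at about 14 s, and no verdict came back: the angle is flat on the bed, flush on the fence and against the stop, still held with about 10 N into the fence and 11 N down, and the arm never met the other parts.

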